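Load the cedar freshener and open its vents

TASK

Make the cedar freshener ready for the closet: stand one cedar pellet in each of the two empty wells of its base, then carry the two nested lids together by the inner lid's knob, set them down gently on the base so that the inner lid is fully seated around the wells, and let go. Then take the outer lid alone by its collar and lift it straight up, leaving the vented inner lid undisturbed, and finish holding the outer lid up level in the gripper, its lower edge clear above the inner lid's knob. Leave everything else on the counter where it is.

Things in the scene. Friction and masses are not known exactly. Their poses are not given: they have to be found in the camera images.
- base: Fixed round wooden base: flange 128 mm across, 8 mm thick; on it a raised disc 102 mm across (top at 16 mm), on that three round cups (the wells). Origin: centre of the underside, z up. The inner lid goes over the raised disc and stands on the flange (its origin 8 mm above the base's, 3.5 mm play all round, any yaw).
- well0 (a point): Centre of the floor of one of the three wells, 28 mm from the base's axis (well0 holds pellet_c at the start; the base's yaw is arbitrary). Well: 32 mm inside diameter, 38 mm outside, 14 mm deep; floor 16 mm above the base's underside, rim at 30 mm.
- well1 (a point): Centre of the floor of one of the three wells, 28 mm from the base's axis (well0 holds pellet_c at the start; the base's yaw is arbitrary). Well: 32 mm inside diameter, 38 mm outside, 14 mm deep; floor 16 mm above the base's underside, rim at 30 mm.
- well2 (a point): Centre of the floor of one of the three wells, 28 mm from the base's axis (well0 holds pellet_c at the start; the base's yaw is arbitrary). Well: 32 mm inside diameter, 38 mm outside, 14 mm deep; floor 16 mm above the base's underside, rim at 30 mm.
- inner_lid: Inner lid (aluminium, vented): upside-down pan 115 mm across (109 inside), top at 47 mm, with an upright wooden knob, 20 mm diameter, up to 95 mm. About 0.16 kg. Origin: centre of its lower edge, z up. Starts on the counter inside the outer lid, knob sticking up 27 mm past the outer lid's collar. Lifted by the knob it carries the outer lid, which rests loosely on its top.
- outer_lid: Outer lid (aluminium, solid): skirt 128 mm across, 22 mm deep (122 inside), top plate from 22 to 25 mm with a 40 mm hole, and round it an upright collar to lift it by, 52 mm outside diameter, 44 inside, from 25 to 43 mm. About 0.13 kg. Origin: centre of the skirt's lower edge, z up. Nested, its origin is 25 mm above the inner lid's, with 3.5 mm sideways play.
- pellet_a: Cedar pellet: upright wooden cylinder 26 mm diameter, 32 mm high, about 15 g; origin: centre of the underside, z up. Starts standing on the counter.
- pellet_b: Cedar pellet: upright wooden cylinder 26 mm diameter, 32 mm high, about 15 g; origin: centre of the underside, z up. Starts standing on the counter.
- pellet_c: Cedar pellet: upright wooden cylinder 26 mm diameter, 32 mm high, about 15 g; origin: centre of the underside, z up. Starts in well0.
- brush: Bystander, loose: flat hand brush 200 mm long, origin mid-underside.
- clothespin: Bystander, loose: wooden clothespin 70 x 12 x 12 mm lying flat between the two standing pellets, origin mid-underside, long along its x.
- scoop_cup: Bystander, loose: white measuring cup, 60 mm across, 45 mm high, origin at its underside.
- soap_bar: Bystander, loose: bar of soap 75 x 50 x 26 mm, origin mid-underside.

How it is judged:
On the way, in this order (a step that is already met when the one before it is completed fails the run):
1. every well holds one standing pellet, let go (((distance between pellet_a and well0 below 0.007 m and angle between pellet_a's own z axis and vertical below 0.2 rad) or (distance between pellet_b and well0 below 0.007 m and angle between pellet_b's own z axis and vertical below 0.2 rad) or (distance between pellet_c and well0 below 0.007 m and angle between pellet_c's own z axis and vertical below 0.2 rad)) and ((distance between pellet_a and well1 below 0.007 m and angle between pellet_a's own z axis and vertical below 0.2 rad) or (distance between pellet_b and well1 below 0.007 m and angle between pellet_b's own z axis and vertical below 0.2 rad) or (distance between pellet_c and well1 below 0.007 m and angle between pellet_c's own z axis and vertical below 0.2 rad)) and ((distance between pellet_a and well2 below 0.007 m and angle between pellet_a's own z axis and vertical below 0.2 rad) or (distance between pellet_b and well2 below 0.007 m and angle between pellet_b's own z axis and vertical below 0.2 rad) or (distance between pellet_c and well2 below 0.007 m and angle between pellet_c's own z axis and vertical below 0.2 rad)) and contact force between the fingers and pellet_a below 0.05 N and contact force between the fingers and pellet_b below 0.05 N and contact force between the fingers and pellet_c below 0.05 N), for 0.2 s.
2. the nested lids, outer still on inner, are seated together on the base and let go (((distance between pellet_a and well0 below 0.007 m and angle between pellet_a's own z axis and vertical below 0.2 rad) or (distance between pellet_b and well0 below 0.007 m and angle between pellet_b's own z axis and vertical below 0.2 rad) or (distance between pellet_c and well0 below 0.007 m and angle between pellet_c's own z axis and vertical below 0.2 rad)) and ((distance between pellet_a and well1 below 0.007 m and angle between pellet_a's own z axis and vertical below 0.2 rad) or (distance between pellet_b and well1 below 0.007 m and angle between pellet_b's own z axis and vertical below 0.2 rad) or (distance between pellet_c and well1 below 0.007 m and angle between pellet_c's own z axis and vertical below 0.2 rad)) and ((distance between pellet_a and well2 below 0.007 m and angle between pellet_a's own z axis and vertical below 0.2 rad) or (distance between pellet_b and well2 below 0.007 m and angle between pellet_b's own z axis and vertical below 0.2 rad) or (distance between pellet_c and well2 below 0.007 m and angle between pellet_c's own z axis and vertical below 0.2 rad)) and horizontal distance between inner_lid and base below 0.006 m and z of inner_lid in the frame of base between 0.005 and 0.011 m and angle between inner_lid's own z axis and vertical below 0.05 rad and z of outer_lid in the frame of inner_lid between 0.021 and 0.029 m and horizontal distance between outer_lid and inner_lid below 0.007 m and contact force between the fingers and inner_lid below 0.05 N and contact force between the fingers and outer_lid below 0.05 N and linear speed of inner_lid below 0.03 m/s), for 0.2 s.
At the end, for the whole second after the job is handed in: Outer lid held still in the fingers (over 1 N), level within 0.25 rad, its lower edge over 100 mm above the inner lid's and not touching it; inner lid untouched, seated within 6 mm of the base axis, 5 to 11 mm up, level; a pellet stands within 7 mm of each well floor's centre (((distance between pellet_a and well0 below 0.007 m and angle between pellet_a's own z axis and vertical below 0.2 rad) or (distance between pellet_b and well0 below 0.007 m and angle between pellet_b's own z axis and vertical below 0.2 rad) or (distance between pellet_c and well0 below 0.007 m and angle between pellet_c's own z axis and vertical below 0.2 rad)) and ((distance between pellet_a and well1 below 0.007 m and angle between pellet_a's own z axis and vertical below 0.2 rad) or (distance between pellet_b and well1 below 0.007 m and angle between pellet_b's own z axis and vertical below 0.2 rad) or (distance between pellet_c and well1 below 0.007 m and angle between pellet_c's own z axis and vertical below 0.2 rad)) and ((distance between pellet_a and well2 below 0.007 m and angle between pellet_a's own z axis and vertical below 0.2 rad) or (distance between pellet_b and well2 below 0.007 m and angle between pellet_b's own z axis and vertical below 0.2 rad) or (distance between pellet_c and well2 below 0.007 m and angle between pellet_c's own z axis and vertical below 0.2 rad)) and horizontal distance between inner_lid and base below 0.006 m and z of inner_lid in the frame of base between 0.005 and 0.011 m and angle between inner_lid's own z axis and vertical below 0.05 rad and z of outer_lid in the frame of inner_lid above 0.1 m and angle between outer_lid's own z axis and vertical below 0.25 rad and contact force between the fingers and outer_lid above 1 N and linear speed of outer_lid below 0.03 m/s and contact force between each of outer_lid, the arm, the fingers and inner_lid below 0.05 N); the arm keeps its last pose, push and grip.
It fails at once if the inner lid is raised or shifted off its seat while the outer lid is lifted from it (z of outer_lid in the frame of inner_lid above 0.035 m and not (horizontal distance between inner_lid and base below 0.007 m and z of inner_lid in the frame of base below 0.014 m)).
It fails at once if the inner lid comes up with the outer lid when only the outer lid is gripped (contact force between the fingers and outer_lid above 1 N and contact force between the fingers and inner_lid below 0.05 N and horizontal distance between inner_lid and base below 0.02 m and z of inner_lid in the frame of base above 0.014 m).
It fails at once if the lids are dropped or knocked away (linear speed of inner_lid above 0.5 m/s and contact force between the fingers and inner_lid below 0.05 N).
It fails at once if a bystander is moved more than 30 mm (distance of any of brush, clothespin, scoop_cup, soap_bar from where it was at the start of the episode above 0.03 m).
It also fails if it takes over 72 s, if anything falls off the work surface, if the arm or the gripper's body presses on something with over 40 N, if the wrist force passes 120 N, or if a joint passes its speed limit or range.

ROBOT

A 7-joint arm with a two-finger parallel gripper is mounted at the origin on the work surface. World frame = base frame: x ahead of the robot, y to its left, z up, the work surface at z = 0. Lengths are in m, angles in rad, forces in N, time in s.
With the tool pointing down it reaches from about 0.35 to 0.9 m from the base axis. Payload 19.9 kg.
Tool frame: the origin (TCP) lies midway between the tips of the shut fingers; the grasp point (between the pads) lies 19 mm behind it; z points along the fingers, y is the line along which they close (so a half turn about z gives the same grasp; the last joint's range is limited). The gripper opens to 94 mm and grips with 3 to 60 N. Pads are 16 mm wide; open, the fingers measure 119 mm over their backs; the gripper's body (75 mm by 177 mm) begins 78 mm behind the grasp point.
Start: joints at [1.198, 0.417, -0.01, 1.614, 0.005, 1.111, -0.053], TCP at [0.203, -0.591, 0.205] pointing down, gripper open.
Joint ranges: [-2.81, 2.81], [-0.39, 2.02], [-1.27, 1.25], [0.06, 2.57], [-1.19, 4.33], [0.19, 2], [-2.82, 2.82]. Speed limits (rad/s): [1.89, 1.89, 2.39, 2.39, 3.01, 3.01, 3.01].

INTERFACE

Orientations are given as a unit quaternion [w, x, y, z].
In Python, from station import env gives the robot as it stands.
- The arm moves only by the tool creep_tool, called after "Request:" by a JSON object that holds its "name" and its "arguments", one argument or row to a line. Schema: {"type":"object","properties":{"rows":{"type":"array","items":{"type":"array","items":{"type":"number"},"minItems":4,"maxItems":4},"minItems":1,"maxItems":8},"finger_gap":{"type":"number"},"force":{"type":"number"},"only":{"type":"string"},"quiet":{"type":"boolean"},"lines":{"type":"string"}},"required":["rows"],"additionalProperties":false}. rows is a list of rows, 1 to 8 of them, each of 4 numbers: dx, dy, dz in m, then a turn about the tool's z in rad; each row shifts and turns the commanded pose from where the row before left it, along the tool's axes as they then stand; what a row does not reach is not made up. A row lasts 1/10 s, in which the tool goes at most 0.05 m and 0.15 rad, less where a joint would pass 70% of its speed; a pose out of reach is approached as far as the arm can. finger_gap is the opening from 0.0 (shut) to 1.0 (fully open), set as the call begins (left out keeps the last). The fingers move at their own pace and stop on an object; force is the grip in N (left out, the last holds). Time passes only in rows, so rows that do not move let the fingers close. The tool returns the time, the measured TCP pose, the force, the opening and the grip force at its end. only (a regular expression) keeps the lines of the reply that match it, lines (a string "A,B") keeps lines A to B, and quiet returns only ok. Input that does not fit is refused with a message, and nothing moves.
- env.read_state(): the state, without advancing time (a new reading comes with each control period).
- env.read_camera(name): name is "side" or "top" or "wrist"; returns a dict with "color" (420x560x3 uint8, red, green, blue), "fx", "fy", "cx", "cy" (pixels), "extrinsics" (4x4, takes a point from camera to world coordinates); the wrist camera has in their place "tool_from_camera" (4x4, takes a point from camera to tool coordinates, whose origin is the TCP and whose axes are the flange's). Camera axes: x right, y down, z forward; pixel columns grow to the right and rows downward; lengths in m; the calibration is good to about 2 mm. A picture is of the moment at which its call begins: read the wrist's pose just before it. There is no depth.
- env.sign_off(): hands the job in; it is judged then, once.
The state is a dict: "time_s": time; "joint_pos": joint angles; "joint_vel": joint speeds; "effort": joint torques, N m; "eef_pos": TCP position; "ee_rot": TCP orientation; "force": force on the tool from outside, world axes, zero at the start; "moment": the same for the moment, N m; "grip_width": opening from 0.0 (shut) to 1.0 (fully open); "grip_force": force on a finger pad.
Only numpy, scipy, OpenCV 4.12 (cv2) and the standard library are available. Lean on these libraries where they do the work, as an engineer would, in place of code of your own. Each camera call takes 0.05 s, during which the arm holds its last target. There are 200 camera calls.

## Working session

There is one attempt and no reset: what is moved stays moved. The work goes in short steps, Python scripts to look and compute and a tool call to move; the robot and the scene stay as the last step left them, time stands still between calls to the robot, and variables do not carry over. Pictures are saved under pics/ and viewed, at most 10 in all, crops included, and the job is handed in when it is done.

```bash
ls; mkdir -p pics
```

Run:
```python
from station import env
import cv2,numpy as np,json
s=env.read_state(); print({k:np.round(v,3).tolist() for k,v in s.items()})
a=[]
for n in("top","side"):
    c=env.read_camera(n); cv2.imwrite(f"pics/{n}0.png",c["color"][:,:,::-1]); np.savez(f"{n}0.npz",**c)
    print(n,c["fx"],c["fy"],c["cx"],c["cy"],np.round(c["extrinsics"],4).tolist())
```

```text
pics
station.py
{'time_s': 0.0, 'joint_pos': [1.198, 0.418, -0.01, 1.614, 0.005, 1.111, -0.053], 'joint_vel': [0.002, 0.002, 0.0, -0.001, 0.0, 0.0, -0.001], 'effort': [-0.001, -85.126, 0.638, -42.6, -0.049, 0.019, -0.0], 'eef_pos': [0.203, -0.591, 0.205], 'ee_rot': [-0.001, 0.986, 0.165, -0.0], 'force': [-0.815, -0.367, -0.653], 'moment': [0.023, 0.002, 0.014], 'grip_force': 0.0, 'grip_width': 0.996}
top 378.8914979856775 378.8914979856775 275.29283384413395 207.73815064367085 [[0.0185, -0.9967, 0.0787, 0.4983], [-0.9996, -0.0201, -0.0195, -0.0872], [0.021, -0.0783, -0.9967, 0.8857], [0.0, 0.0, 0.0, 1.0]]
side 379.4048199360318 379.4048199360318 279.5779235489501 213.67742794521502 [[0.9488, -0.2462, 0.1979, 0.3857], [-0.3157, -0.7221, 0.6156, -0.6391], [-0.0087, -0.6466, -0.7628, 0.7269], [0.0, 0.0, 0.0, 1.0]]
```

View pics/top0.png

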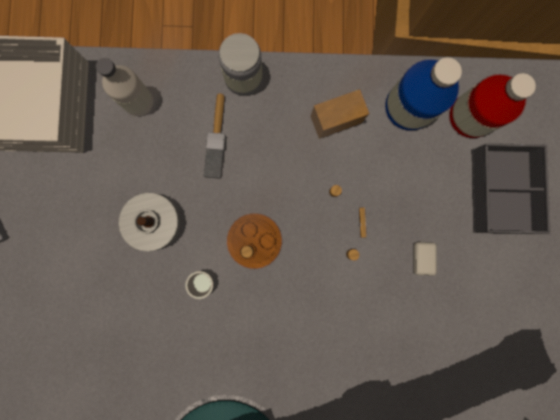

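View pics/side0.png

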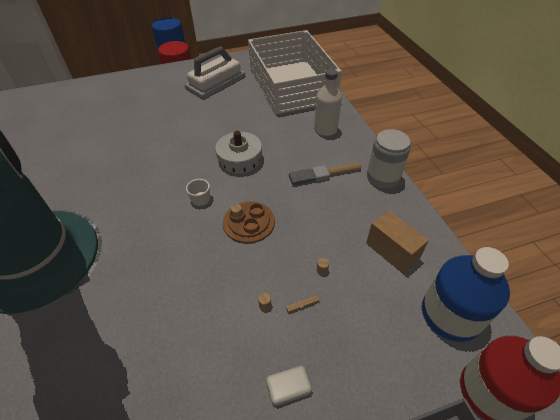

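The top view shows the lids at (148,222), the base at (254,241), pellet_c in a well at (247,252), and empty wells at about (249,229) and (267,241). The loose pellets are at (336,191) and (353,254), with the clothespin at (363,222) and the cup at (200,284). The side view has the lids at (239,150), the base at (249,221), and the pellets at (323,266) and (265,301).

Create h.py:
```python
import numpy as np,cv2
from scipy.spatial.transform import Rotation as R
def ray(c,px):
    T=c["T"] if "T" in c else c["extrinsics"]
    d=np.array([(px[0]-c["cx"])/c["fx"],(px[1]-c["cy"])/c["fy"],1.]); d=T[:3,:3]@d
    return T[:3,3],d/np.linalg.norm(d)
def plane(c,px,z):
    o,d=ray(c,px); return o+d*(z-o[2])/d[2]
def tri(*cp):
    A=np.zeros((3,3));b=np.zeros(3);os=[]
    for c,p in cp:
        o,d=ray(c,p);M=np.eye(3)-np.outer(d,d);A+=M;b+=M@o;os.append((o,d))
    x=np.linalg.solve(A,b); return x,max(np.linalg.norm(np.cross(x-o,d)) for o,d in os)
def blobs(mask,mn=20):
    n,l,s,c=cv2.connectedComponentsWithStats(mask.astype(np.uint8))
    return [(c[i].round(1).tolist(),s[i].tolist()) for i in range(1,n) if s[i][4]>=mn]
def toolrot(s):
    w,x,y,z=s["ee_rot"]; return R.from_quat([x,y,z,w])
def wrist(env,name=None):
    s=env.read_state(); c=dict(env.read_camera("wrist"))
    T=np.eye(4);T[:3,:3]=toolrot(s).as_matrix();T[:3,3]=s["eef_pos"]
    c["T"]=T@c["tool_from_camera"]
    if name: cv2.imwrite(f"pics/{name}.png",c["color"][:,:,::-1])
    return s,c
def togo(s,p):   # displacement to p in tool axes
    return toolrot(s).inv().apply(np.array(p)-s["eef_pos"])
```

Run:
```python
from h import *
C={n:dict(np.load(n+"0.npz")) for n in("top","side")}
for n,(x0,y0,x1,y1) in {"top":(120,90,450,310),"side":(180,100,340,330)}.items():
    hsv=cv2.cvtColor(C[n]["color"],cv2.COLOR_RGB2HSV); m=np.zeros(hsv.shape[:2],bool)
    m[y0:y1,x0:x1]=((hsv[...,1]>90)&(hsv[...,2]>60))[y0:y1,x0:x1]
    for b in blobs(m): print(n,b)
t,s=C["top"],C["side"]
for k,a,b in [("pA",(336,191),(323,266)),("pB",(353,254),(265,301)),("base",(254.5,241),(248.5,221)),("knob",(148,222),(238,140))]:
    print(k,*tri((t,a),(s,b)),plane(t,a,.02))
from station import env
_,c=wrist(env); print(np.round(c["tool_from_camera"],4).tolist(),c["fx"],c["cx"],c["cy"])
```

```text
top ([339.1, 112.6], [312, 90, 57, 47, 1692])
top ([427.3, 100.5], [401, 90, 49, 25, 1009])
top ([218.5, 112.7], [213, 93, 12, 40, 322])
top ([335.1, 190.4], [329, 185, 13, 12, 121])
top ([362.2, 221.8], [359, 207, 7, 31, 183])
top ([254.0, 240.7], [227, 213, 55, 56, 2434])
top ([140.1, 220.5], [137, 217, 7, 8, 48])
top ([352.8, 254.2], [347, 249, 13, 12, 121])
side ([334.1, 170.1], [328, 167, 12, 7, 67])
side ([247.8, 221.6], [223, 201, 52, 42, 1390])
side ([322.4, 265.9], [317, 258, 12, 17, 158])
side ([264.5, 301.2], [259, 293, 12, 18, 172])
side ([302.2, 303.7], [287, 296, 32, 17, 214])
pA [ 0.60905864 -0.24322171  0.02354221] 0.0013636072672954058 [ 0.60817785 -0.24348328  0.02      ]
pB [ 0.46554951 -0.28266585  0.02347156] 0.0010584969536671543 [ 0.46437808 -0.28323237  0.02      ]
base [ 0.49110971 -0.05814979  0.01011701] 0.001435510984894912 [ 0.48980009 -0.05819212  0.02      ]
knob [0.52804758 0.16511483 0.07977403] 0.001828277587932949 [0.52833301 0.1842319  0.02      ]
[[0.0008, -0.9617, -0.274, 0.0794], [1.0, 0.0009, -0.0002, -0.0002], [0.0004, -0.274, 0.9617, -0.1784], [0.0, 0.0, 0.0, 1.0]] 330.0314228365267 281.89601987322897 210.66038364645607
```
Plan: pellets grasp from top, pad closing. Where to grip on pellet: height 32, grasp point at e.g. z=0.02 → TCP at 0.001?? Grasp point is 19mm behind TCP. So TCP at z=0.005 → grasp point at 0.024. Pellet top at .032. In a well: pellet occupies 16–48mm; rim at 30. Fingers must not collide with neighbouring well walls / pellets. With grasp at 24 above pellet bottom, TCP 5 mm above pellet bottom → in well: 21mm, below the rim at 30 → fingers collide with the well wall! Well inside 32, pellet 26. 3mm gap each side; fingers thick? 119 over backs at 94 open => finger thickness 12.5mm. So finger tips must stay above rim: TCP at ≥ 0.031+ at insertion: TCP≥15mm+ above pellet bottom. So grip with TCP at z=0.018 on counter: pads contact pellet 18..32. Grasp point at 37 i.e. above pellet top, but pads likely extend to tip... "grasp point (between the pads) lies 19 mm behind"; pad probably spans from tip to 38mm. OK so tip at 16 mm above bottom: pads overlap 16 mm. Release at bottom 1-2 mm above floor, so TCP 18+16+1.5 = ~34-35. Good margin 4mm above the rim. Also adjacent well rims at 30mm, fine; but adjacent pellet tops at 48mm: fingers must not hit pellet_c or other pellet. Well spacing 28*sqrt3=48.5mm centre to centre. Pellet edge to edge 22.5mm. Finger 12.5 thick when closed on pellet: fine; opening: open gap to limited amount. Opening 94mm fully open will hit neighbours. Partially open: e.g. opening 0.4 = 37.6mm: each finger inner face 18.8 from centre, back 31.3; neighbouring pellet's nearest edge at 48.5-13=35.5. Okay even if along line. But better to choose closing direction perpendicular to base radius... For well i, the neighbours are at ±30° from the inward radial direction. Closing axis tangential (perpendicular to radial): fingers at tangential offset, neighbours mostly inward. Fine. Finger width 16 mm.

Request:
{"name": "creep_tool", "arguments": {
  "rows": [
    [0.04,-0.024,0,0],
    [0.04,-0.024,0,0],
    [0.04,-0.024,0,0],
    [0.04,-0.024,0,0],
    [0.04,-0.024,0,0],
    [0.04,-0.024,0,0],
    [0.04,-0.024,0,0],
    [0,0,0,0]
  ],
  "finger_gap": 0.5
}}

```text
time_s: 0.95
eef_pos: [0.4172, -0.336, 0.2055]
ee_rot: [-0.001, 0.986, 0.168, 0.001]
force: [-0.0, -0.9, 0.7]
grip_width: 0.5
grip_force: 0.0
```

Run:
```python
from station import env
from h import *
import pickle
s,c=wrist(env,"w1"); pickle.dump((s,c),open("w1.pkl","wb"))
print(s["eef_pos"],s["ee_rot"],s["joint_pos"])
```

```text
[ 0.41716802 -0.33602871  0.20551887] [-6.33555274e-04  9.85702342e-01  1.68493322e-01  7.02037803e-04] [ 0.76634578  0.26365054 -0.1707112   1.83191295  0.04888295  1.05008131
 -0.65509751]
```

View pics/w1.png

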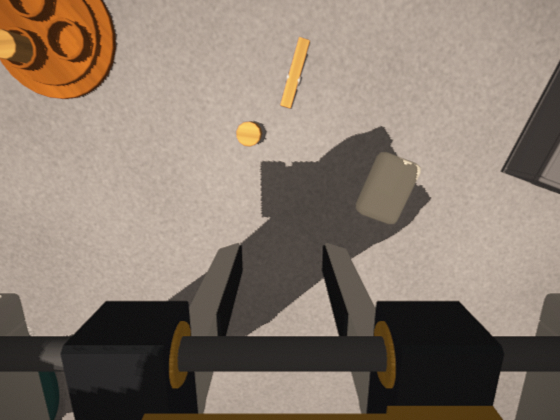

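The wrist view shows pellet B at (248,133), the clothespin at (295,73), and the base partly in view at top left. I'll move so that the base and both pellets are visible.

Request:
{"name": "creep_tool", "arguments": {
  "rows": [
    [0.03,-0.036,0,0],
    [0.03,-0.036,0,0],
    [0.03,-0.036,0,0],
    [0.025,-0.036,0,0],
    [0,0,0,0]
  ]
}}

```text
time_s: 1.5
eef_pos: [0.4764, -0.1632, 0.2055]
ee_rot: [-0.001, 0.986, 0.167, 0.0]
force: [0.0, -0.5, 0.6]
grip_width: 0.499
grip_force: 0.0
```

Run:
```python
from station import env
from h import *
import pickle
s,c=wrist(env,"w2"); pickle.dump((s,c),open("w2.pkl","wb"))
for n in("w1","w2"):
    s,c=pickle.load(open(n+".pkl","rb"))
    hsv=cv2.cvtColor(c["color"],cv2.COLOR_RGB2HSV); m=(hsv[...,1]>110)&(hsv[...,2]>60); m[290:]=0
    for b in blobs(m,60): print(n,b)
```

```text
w1 ([57.3, 45.5], [0, 0, 116, 99, 9478])
w1 ([294.7, 72.1], [280, 37, 30, 71, 823])
w1 ([248.6, 133.3], [236, 122, 26, 24, 499])
w2 ([394.1, 96.1], [378, 83, 32, 27, 677])
w2 ([196.7, 141.7], [140, 84, 114, 116, 10245])
w2 ([417.3, 177.5], [400, 148, 35, 61, 799])
w2 ([373.7, 231.5], [360, 218, 28, 28, 562])
```

View pics/w2.png

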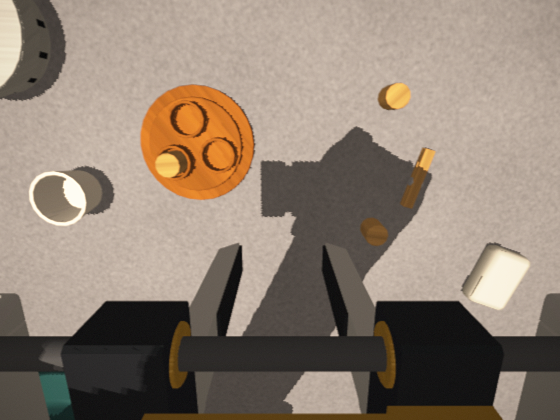

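The base is centred at (197,142), with its empty wells at about (188,118) and (220,154) and pellet_c at (168,164). Pellet A is at (396,96) and pellet B at (375,231).

Add to h.py:
```python
def basefit(c,box,f=4,out=None):
    x0,y0,x1,y1=box; im=c["color"][y0:y1,x0:x1]
    hsv=cv2.cvtColor(im,cv2.COLOR_RGB2HSV); m=((hsv[...,1]>110)&(hsv[...,2]>50)).astype(np.uint8)
    k=max(cv2.findContours(m,0,cv2.CHAIN_APPROX_NONE)[0],key=cv2.contourArea)
    e=cv2.fitEllipse(cv2.convexHull(k)); 
    g=cv2.GaussianBlur(cv2.resize(im[...,0],None,fx=f,fy=f,interpolation=cv2.INTER_CUBIC),(0,0),2)
    return (e[0][0]+x0,e[0][1]+y0),e[1],g,(x0,y0)
```

Run:
```python
from h import *
import pickle
L={n:pickle.load(open(n+".pkl","rb"))[1] for n in("w1","w2")}
t=dict(np.load("top0.npz"));sd=dict(np.load("side0.npz"))
print("B",tri((L["w1"],(248.6,133.3)),(L["w2"],(373.7,231.5))),plane(L["w1"],(248.6,133.3),.028))
print("A",tri((L["w2"],(394.1,96.1)),(t,(335.1,190.4)),(sd,(322.4,265.9))),plane(L["w2"],(394.1,96.1),.022))
print("A top face",plane(L["w2"],(397,95),.032))
c=L["w2"]; e,ax,g,o=basefit(c,(130,75,265,210)); print(e,ax,"base",plane(c,e,.006))
cs=cv2.HoughCircles(g,cv2.HOUGH_GRADIENT,1.5,80,param1=80,param2=25,minRadius=48,maxRadius=85)
v=cv2.cvtColor(g,cv2.COLOR_GRAY2BGR)
for x,y,r in cs[0]:
    cv2.circle(v,(int(x),int(y)),int(r),(0,255,0),1); p=(x/4+o[0],y/4+o[1]); print(np.round(p,1),r/4,plane(c,p,.03)); cv2.putText(v,"%d %d"%p,(int(x),int(y)),0,.5,(255,0,0))
cv2.imwrite("pics/b2.png",v)
```

```text
B (array([ 0.46421052, -0.28098995,  0.0179334 ]), np.float64(0.00038496798074881663)) [ 0.46461306 -0.28165759  0.028     ]
A (array([ 0.60980042, -0.24081726,  0.01999237]), np.float64(0.0007137449538927899)) [ 0.60914766 -0.23957526  0.022     ]
A top face [ 0.60947133 -0.23906115  0.032     ]
(196.76032257080078, 141.70978546142578) (110.40721130371094, 118.07756805419922) base [ 0.494007   -0.05511243  0.006     ]
[219.1 153.6] 17.175 [ 0.49353107 -0.08596562  0.03      ]
[187.2 118.3] 16.9125 [ 0.51730502 -0.04469989  0.03      ]
[171.8 164.4] 18.4875 [ 0.46562983 -0.04137392  0.03      ]
[222.1 131.8] 17.2875 [ 0.51619981 -0.0825776   0.03      ]
```

View pics/b2.png

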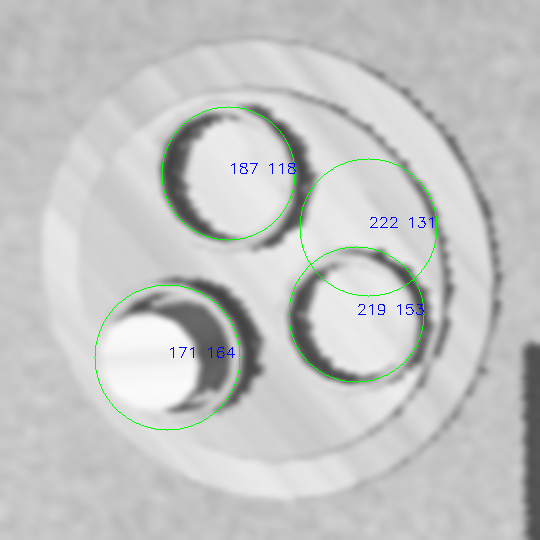

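The Hough circles land on both empty wells at 48 mm spacing, as expected. The one at (222,131) is spurious. I'll go above pellet B and re-measure.

Create pel.py:
```python
from station import env
from h import *
s,c=wrist(env,"p%d"%int(env.read_state()["time_s"]*100))
hsv=cv2.cvtColor(c["color"],cv2.COLOR_RGB2HSV); m=(hsv[...,1]>110)&(hsv[...,2]>50); m[330:]=0
T=c["T"]; 
for z in(.032,):
    q=np.linalg.inv(c["tool_from_camera"])@np.r_[0,0,s["eef_pos"][2]-z,1]; print("axis px",q[0]/q[2]*c["fx"]+c["cx"],q[1]/q[2]*c["fy"]+c["cy"])
for b in blobs(m,60): p=plane(c,b[0],.03); print(b,np.round(p,4),"togo",np.round(togo(s,p),4))
```

```text
(no output)
```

Request:
{"name": "creep_tool", "arguments": {
  "rows": [
    [-0.017,0.036,0,0],
    [-0.017,0.036,0.0,0],
    [-0.016,0.036,0.03,0],
    [0,0,0.04,0],
    [0,0,0.03,0],
    [0,0,0,0]
  ]
}}

```text
time_s: 2.15
eef_pos: [0.4599, -0.2868, 0.1019]
ee_rot: [-0.002, 0.987, 0.163, -0.003]
force: [-1.0, 0.5, -0.2]
grip_width: 0.504
grip_force: 0.0
```

```bash
python3 pel.py
```

```text
axis px 282.1779614872724 221.19435451537495
([43.7, 84.7], [0, 0, 101, 165, 13872]) [ 0.5005 -0.093   0.03  ] togo [ 0.1012 -0.17    0.0723]
([288.8, 11.1], [271, 0, 37, 27, 792]) [ 0.6006 -0.2431  0.03  ] togo [0.1475 0.0043 0.0713]
([338.0, 128.4], [317, 84, 43, 91, 1449]) [ 0.5401 -0.3025  0.03  ] togo [0.0711 0.041  0.0714]
([277.5, 208.4], [262, 189, 32, 39, 992]) [ 0.4678 -0.2799  0.03  ] togo [ 0.0099 -0.0037  0.0719]
([182.7, 325.6], [175, 321, 16, 9, 105]) [ 0.3393 -0.2353  0.03  ] togo [-0.0973 -0.0873  0.0728]
([381.0, 325.6], [374, 321, 15, 9, 107]) [ 0.3961 -0.3997  0.03  ] togo [-0.0965  0.0866  0.072 ]
```

Request:
{"name": "creep_tool", "arguments": {
  "rows": [
    [0.0065,-0.0036,0.02,0],
    [0,0,0.035,0],
    [0,0,0.029,0],
    [0,0,0,0],
    [0,0,0,0]
  ]
}}

```text
time_s: 2.7
eef_pos: [0.4687, -0.2814, 0.0233]
ee_rot: [0.0, 0.986, 0.164, 0.0]
force: [0.3, -0.5, 0.3]
grip_width: 0.498
grip_force: 0.0
```

Request:
{"name": "creep_tool", "arguments": {
  "rows": [
    [0,0,0,0],
    [0,0,0,0],
    [0,0,0,0],
    [0,0,0,0],
    [0,0,0,0]
  ],
  "finger_gap": 0.2,
  "force": 12
}}

```text
time_s: 3.2
eef_pos: [0.4685, -0.281, 0.0224]
ee_rot: [0.0, 0.986, 0.165, 0.0]
force: [-2.0, 0.6, 10.6]
grip_width: 0.273
grip_force: 12.0
```

Request:
{"name": "creep_tool", "arguments": {
  "rows": [
    [0,0,-0.02,0],
    [0,0,-0.04,0],
    [0,0,-0.04,0],
    [0.02,-0.034,0,0],
    [0.02,-0.034,0,0],
    [0.02,-0.034,0,0]
  ]
}}

```text
time_s: 3.8
eef_pos: [0.4918, -0.1635, 0.1222]
ee_rot: [0.0, 0.986, 0.164, 0.0]
force: [1.2, -0.2, -0.6]
grip_width: 0.273
grip_force: 12.0
```

Request:
{"name": "creep_tool", "arguments": {
  "rows": [
    [0.02,-0.034,0,0],
    [0.02,-0.034,0,0],
    [0.01,-0.02,0,0],
    [0,0,0,0],
    [0,0,0,0]
  ]
}}

```text
time_s: 4.3
eef_pos: [0.5103, -0.0652, 0.1217]
ee_rot: [0.0, 0.986, 0.165, 0.0]
force: [1.0, -1.1, -0.4]
grip_width: 0.269
grip_force: 12.0
```

Run:
```python
from station import env
from h import *
s,c=wrist(env,"w3"); import pickle; pickle.dump((s,c),open("w3.pkl","wb")); print(np.round(s["eef_pos"],4),s["ee_rot"].round(3))
```

```text
[ 0.5103 -0.0652  0.1217] [0.    0.986 0.165 0.   ]
```

View pics/w3.png

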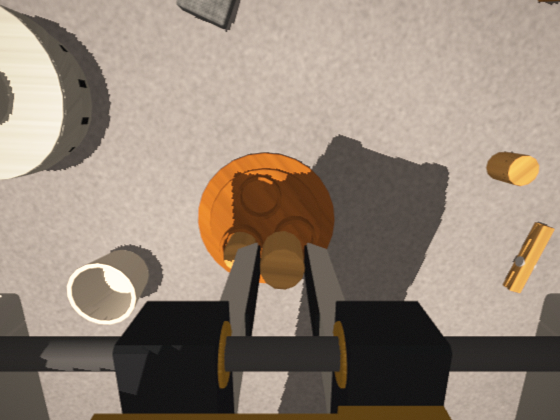

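The pellet is held upright, with its top at about (283,268). Well 1 is free at about (261,195), and the base is centred near (267,220). I'll measure the well and the pellet in this same view.

Run:
```python
from h import *
import pickle
s,c=pickle.load(open("w3.pkl","rb"))
x0,y0,x1,y1=190,145,345,300; f=4
im=c["color"][y0:y1,x0:x1]
hsv=cv2.cvtColor(c["color"],cv2.COLOR_RGB2HSV); m=((hsv[...,1]>110)&(hsv[...,2]>50)).astype(np.uint8)
# flange ellipse from upper part of outline
k=max(cv2.findContours(m[:300],0,cv2.CHAIN_APPROX_NONE)[0],key=cv2.contourArea)[:,0]
h=k[(k[:,1]<235)]; hull=cv2.convexHull(h)[:,0]; e=cv2.fitEllipse(hull[hull[:,1]<230].astype(np.float32)); print("flange",e,plane(c,e[0],.006))
g=cv2.createCLAHE(6,(4,4)).apply(cv2.resize(im[...,0],None,fx=f,fy=f,interpolation=cv2.INTER_CUBIC)); g=cv2.GaussianBlur(g,(0,0),2)
v=cv2.cvtColor(g,cv2.COLOR_GRAY2BGR)
cs=cv2.HoughCircles(g[:300],cv2.HOUGH_GRADIENT,1.5,10,param1=80,param2=30,minRadius=66,maxRadius=96)
for x,y,r in cs[0][:8]:
    p=(x/f+x0,y/f+y0); print(np.round(p,1),r/f,plane(c,p,.03)); cv2.circle(v,(int(x),int(y)),int(r),(0,255,0),1)
p=(283,268); print("pellet",plane(c,p,.131),"tool",togo(s,plane(c,p,.131)))
cv2.ellipse(v,((e[0][0]-x0)*f,(e[0][1]-y0)*f),(e[1][0]*f,e[1][1]*f),e[2],(0,0,255),1) if 0 else cv2.ellipse(v,(((e[0][0]-x0)*f,(e[0][1]-y0)*f),(e[1][0]*f,e[1][1]*f),e[2]),(0,0,255),1)
cv2.imwrite("pics/b3.png",v[:600,:800])
```

```text
flange ((265.7478332519531, 217.7460174560547), (130.50067138671875, 136.43357849121094), 95.37269592285156) [ 0.49472814 -0.05440595  0.006     ]
[259.9 195.4] 21.3 [ 0.51914516 -0.04239515  0.03      ]
[260.7 192.8] 19.2375 [ 0.5214981  -0.04229143  0.03      ]
[259.6 198.8] 18.375 [ 0.51626647 -0.04299845  0.03      ]
[256.6 199.6] 23.775 [ 0.51482208 -0.04080888  0.03      ]
[257.7 191.7] 21.7125 [ 0.52159562 -0.03961818  0.03      ]
[262.9 195.4] 23.3625 [ 0.51996761 -0.04477725  0.03      ]
[263.3 190.6] 22.5375 [ 0.52404771 -0.04377028  0.03      ]
[262.2 199.2] 19.2375 [ 0.516679   -0.04518991  0.03      ]
pellet [ 0.50840125 -0.06629046  0.131     ] tool [-0.00219715  0.00042286 -0.00931193]
```

View pics/b3.png

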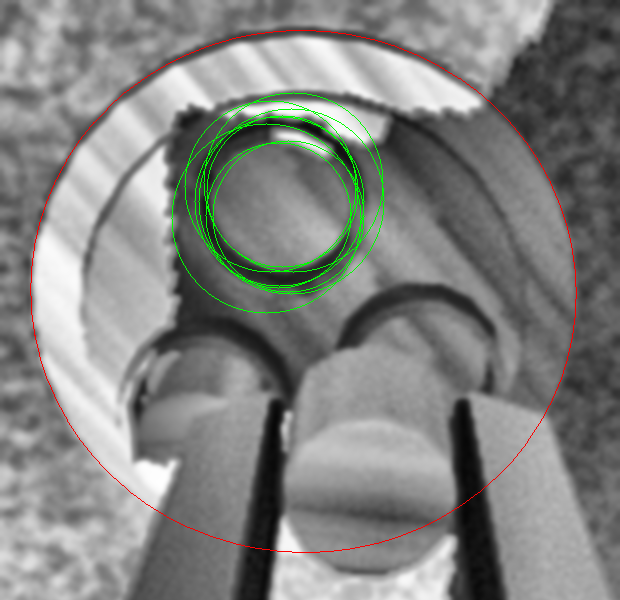

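The dark ring is the well rim, with its centre at about (260.5,195.7), or world (0.519,-0.043). That is 27 mm from the flange centre, against 28 mm expected. The pellet sits 3 mm behind the tool centre along tool x. I'll move over well 1.

Request:
{"name": "creep_tool", "arguments": {
  "rows": [
    [0.0187,-0.0181,0,0],
    [0,0,0.03,0],
    [0,0,0.027,0],
    [0,0,0,0],
    [0,0,0,0]
  ]
}}

```text
time_s: 4.85
eef_pos: [0.5221, -0.0428, 0.0649]
ee_rot: [-0.0, 0.986, 0.164, -0.0]
force: [0.7, 0.4, 0.2]
grip_width: 0.271
grip_force: 12.0
```

Run:
```python
from station import env
from h import *
s,c=wrist(env,"w4"); import pickle; pickle.dump((s,c),open("w4.pkl","wb"))
# predicted centre pixels: well rim circle expected centre, pellet axis
def proj(c,p):
    q=np.linalg.inv(c["T"])@np.r_[p,1]; return q[0]/q[2]*c["fx"]+c["cx"],q[1]/q[2]*c["fy"]+c["cy"]
im=c["color"].copy()
for a in np.linspace(0,6.28,200):
    for r,z in((.019,.03),):
        u=proj(c,np.array([.5193+r*np.cos(a),-.043+r*np.sin(a),z])); cv2.circle(im,tuple(int(round(x)) for x in u),0,(0,255,0),-1)
v=cv2.convertScaleAbs(cv2.resize(im[150:350,200:400],None,fx=3,fy=3,interpolation=cv2.INTER_CUBIC),alpha=1.8); cv2.imwrite("pics/c4.png",v[...,::-1]); print(s["eef_pos"],s["force"])
```

```text
[ 0.52208633 -0.04279965  0.0649103 ] [0.65802172 0.39596485 0.23799148]
```

View pics/c4.png

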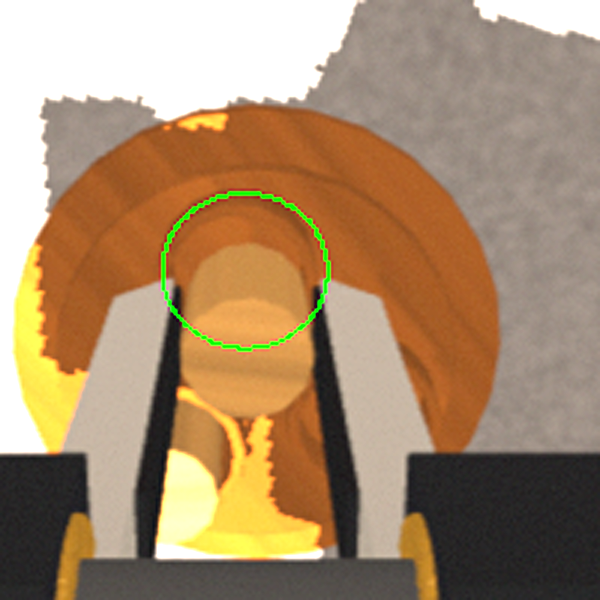

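The predicted circle sits on the rim, and the pellet's lower end is inside it. I'll lower the pellet.

Request:
{"name": "creep_tool", "arguments": {
  "rows": [
    [0,0.0,0.01,0],
    [0,0,0.01,0],
    [0,0,0.005,0],
    [0,0,0,0],
    [0,0,0,0]
  ]
}}

```text
time_s: 5.4
eef_pos: [0.5221, -0.042, 0.0394]
ee_rot: [-0.0, 0.986, 0.165, -0.0]
force: [-1.2, -0.1, -1.6]
grip_width: 0.27
grip_force: 12.0
```

Request:
{"name": "creep_tool", "arguments": {
  "rows": [
    [0,0,0,0],
    [0,0,0,0],
    [0,0,0,0]
  ],
  "finger_gap": 0.4
}}

```text
time_s: 5.7
eef_pos: [0.5223, -0.042, 0.0397]
ee_rot: [0.0, 0.986, 0.165, 0.0]
force: [-0.3, 0.0, 0.1]
grip_width: 0.401
grip_force: 0.0
```

Request:
{"name": "creep_tool", "arguments": {
  "rows": [
    [0,0,-0.02,0],
    [0,0,-0.045,0],
    [0,0,-0.045,0],
    [0.0037,0.043,0,0],
    [0.0037,0.043,0,0],
    [0.0037,0.043,0,0],
    [0.0037,0.043,0,0],
    [0.0037,0.043,0,0]
  ],
  "finger_gap": 0.5
}}

```text
time_s: 6.5
eef_pos: [0.61, -0.2411, 0.1496]
ee_rot: [0.0, 0.986, 0.165, 0.0]
force: [-0.1, 1.3, -0.2]
grip_width: 0.501
grip_force: 0.0
```

Request:
{"name": "creep_tool", "arguments": {
  "rows": [
    [0,0,0,-0.144],
    [0,0,0,-0.144],
    [0,0,0,-0.144],
    [0,0,0,-0.144],
    [0,0,0,-0.144],
    [0,0,0,-0.144],
    [0,0,0,-0.144],
    [0,0,0,-0.144]
  ]
}}

```text
time_s: 7.3
eef_pos: [0.6095, -0.2394, 0.1495]
ee_rot: [0.0, 0.736, 0.677, 0.0]
force: [-0.2, 0.6, -0.3]
grip_width: 0.498
grip_force: 0.0
```

Request:
{"name": "creep_tool", "arguments": {
  "rows": [
    [0,0,0.02,0],
    [0,0,0.03,0],
    [0,0,0,0],
    [0,0,0,0]
  ]
}}

```text
time_s: 7.7
eef_pos: [0.6095, -0.2392, 0.0999]
ee_rot: [-0.0, 0.738, 0.675, -0.0]
force: [0.2, 0.4, 0.3]
grip_width: 0.499
grip_force: 0.0
```

```bash
python3 pel.py
```

```text
axis px 282.4933077531872 222.6685796022108
([104.3, 32.3], [12, 0, 175, 79, 10251]) [ 0.5007 -0.0942  0.03  ] togo [ 0.1349 -0.1211  0.07  ]
([507.5, 207.2], [431, 126, 129, 183, 17197]) [ 0.7852 -0.2424  0.03  ] togo [0.0122 0.1753 0.0698]
([283.1, 218.9], [267, 200, 33, 38, 992]) [ 0.6102 -0.2368  0.03  ] togo [0.0025 0.0005 0.0699]
([243.9, 285.8], [236, 277, 15, 18, 209]) [ 0.5725 -0.2923  0.03  ] togo [-0.0561 -0.0322  0.0699]
([185.5, 291.8], [173, 283, 28, 18, 371]) [ 0.5229 -0.2936  0.03  ] togo [-0.0618 -0.0815  0.0699]
([512.2, 323.2], [482, 316, 58, 14, 648]) [ 0.7995 -0.3481  0.03  ] togo [-0.0918  0.1989  0.0698]
([182.7, 325.7], [175, 321, 16, 9, 104]) [ 0.515  -0.3259  0.03  ] togo [-0.0947 -0.0865  0.0699]
([381.1, 325.6], [374, 321, 16, 9, 107]) [ 0.6865 -0.3407  0.03  ] togo [-0.0943  0.0857  0.0698]
```

Request:
{"name": "creep_tool", "arguments": {
  "rows": [
    [0,0.0005,0.03,0],
    [0,0,0.03,0],
    [0,0,0.02,0],
    [0,0,0,0]
  ]
}}

```text
time_s: 8.15
eef_pos: [0.6093, -0.2391, 0.0184]
ee_rot: [-0.001, 0.738, 0.675, -0.0]
force: [0.0, 1.5, 1.0]
grip_width: 0.499
grip_force: 0.0
```

Request:
{"name": "creep_tool", "arguments": {
  "rows": [
    [0,0,0,0],
    [0,0,0,0],
    [0,0,0,0],
    [0,0,0,0]
  ],
  "finger_gap": 0.2,
  "force": 12
}}

```text
time_s: 8.55
eef_pos: [0.6108, -0.2397, 0.0209]
ee_rot: [0.001, 0.738, 0.675, 0.0]
force: [-0.7, -0.8, 8.6]
grip_width: 0.275
grip_force: 12.0
```

Request:
{"name": "creep_tool", "arguments": {
  "rows": [
    [0,0,-0.02,0],
    [0,0,-0.04,0],
    [0,0,-0.04,0],
    [0.037,-0.029,0,0],
    [0.037,-0.029,0,0],
    [0.037,-0.029,0,0],
    [0,0,0,0],
    [0,0,0,0]
  ]
}}

```text
time_s: 9.35
eef_pos: [0.5332, -0.1208, 0.1204]
ee_rot: [0.001, 0.737, 0.676, 0.0]
force: [0.1, -0.5, 0.3]
grip_width: 0.271
grip_force: 12.0
```

Run:
```python
from station import env
from h import *
s,c=wrist(env,"w5"); import pickle; pickle.dump((s,c),open("w5.pkl","wb"))
v=cv2.convertScaleAbs(cv2.resize(c["color"][120:320,160:420],None,fx=3,fy=3,interpolation=cv2.INTER_CUBIC),alpha=1.6); cv2.imwrite("pics/c5.png",v[...,::-1]); print(s["eef_pos"],s["force"])
```

```text
[ 0.53321801 -0.12079434  0.12039645] [ 0.11691904 -0.52138883  0.2746767 ]
```

View pics/c5.png

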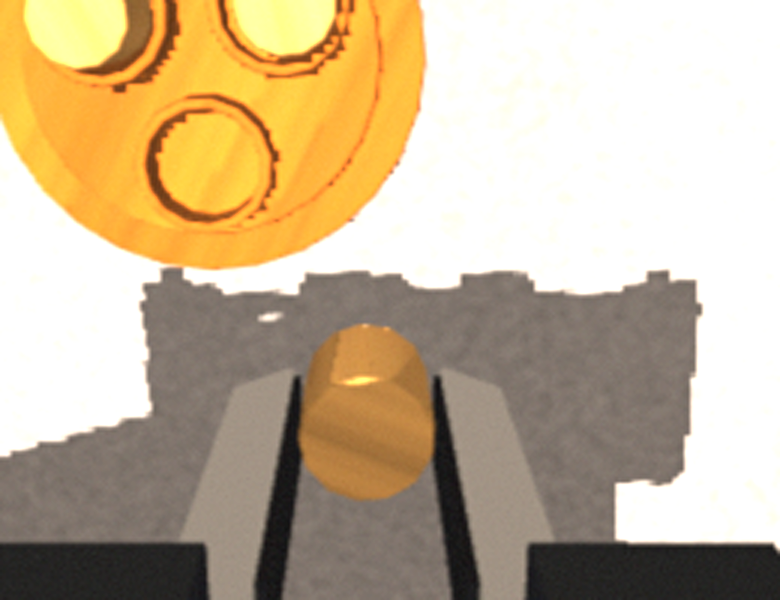

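Well 2's outer rim is centred at about (230.3,173.7). The held pellet's top is at (282.2,265.3), and the other two wells each hold a pellet.

Run:
```python
from h import *
import pickle
s,c=pickle.load(open("w5.pkl","rb"))
w=plane(c,(230.3,173.7),.03); p=plane(c,(282.2,265.3),.1315)
print("well2",w,"pellet",p,"in tool",togo(s,p))
hsv=cv2.cvtColor(c["color"],cv2.COLOR_RGB2HSV); m=((hsv[...,1]>110)&(hsv[...,2]>50)).astype(np.uint8)[:225]
k=max(cv2.findContours(m,0,cv2.CHAIN_APPROX_NONE)[0],key=cv2.contourArea); e=cv2.fitEllipse(cv2.convexHull(k)); print("flange",e,plane(c,e[0],.006))
m=np.array([.4945,-.0545]);print("well move",togo(s,w)-togo(s,p))
```

```text
well2 [ 0.49365691 -0.08240013  0.03      ] pellet [ 0.5330247  -0.11995186  0.1315    ] in tool [ 0.00081339 -0.00025192 -0.01110455]
flange ((227.73358154296875, 134.1608428955078), (144.92059326171875, 152.19908142089844), 147.9448699951172) [ 0.49177605 -0.05167951  0.006     ]
well move [ 0.03408452 -0.04259708  0.10141962]
```

Request:
{"name": "creep_tool", "arguments": {
  "rows": [
    [0.0172,-0.0214,0,0],
    [0.0172,-0.0214,0,0],
    [0,0,0.03,0],
    [0,0,0.03,0],
    [0,0,0,0],
    [0,0,0,0]
  ]
}}

```text
time_s: 10.0
eef_pos: [0.4939, -0.0835, 0.0598]
ee_rot: [-0.0, 0.738, 0.675, -0.0]
force: [-0.2, -1.1, 0.3]
grip_width: 0.272
grip_force: 12.0
```

Run:
```python
from station import env
from h import *
s,c=wrist(env,"w6"); print(s["eef_pos"],togo(s,[.4934,-.0824,.0379]))
```

```text
[ 0.49390429 -0.0834918   0.05982074] [ 0.00103149 -0.00058539  0.02192164]
```

Request:
{"name": "creep_tool", "arguments": {
  "rows": [
    [0.0004,-0.0004,0.01,0],
    [0,0,0.008,0],
    [0,0,0.004,0],
    [0,0,0,0],
    [0,0,0,0]
  ]
}}

```text
time_s: 10.55
eef_pos: [0.493, -0.0826, 0.0374]
ee_rot: [-0.0, 0.737, 0.675, -0.0]
force: [1.1, 0.1, 0.7]
grip_width: 0.276
grip_force: 12.0
```

Request:
{"name": "creep_tool", "arguments": {
  "rows": [
    [0,0,0,0],
    [0,0,0,0],
    [0,0,0,0]
  ],
  "finger_gap": 0.4
}}

```text
time_s: 10.85
eef_pos: [0.4931, -0.0827, 0.0376]
ee_rot: [0.0, 0.738, 0.675, 0.0]
force: [0.1, -0.3, 0.5]
grip_width: 0.4
grip_force: 0.0
```

Request:
{"name": "creep_tool", "arguments": {
  "rows": [
    [0,0,-0.02,0],
    [0,0,-0.04,0],
    [0,0,-0.05,0],
    [0,0,-0.05,0],
    [0,0,0,0],
    [0,0,0,0]
  ]
}}

```text
time_s: 11.45
eef_pos: [0.4934, -0.083, 0.1983]
ee_rot: [0.001, 0.738, 0.675, 0.0]
force: [0.3, -0.2, -0.3]
grip_width: 0.403
grip_force: 0.0
```

Run:
```python
from station import env
from h import *
import pickle
s,c=wrist(env,"w7"); pickle.dump((s,c),open("w7.pkl","wb"))
print(s["eef_pos"],s["joint_pos"].round(2))
hsv=cv2.cvtColor(c["color"],cv2.COLOR_RGB2HSV); print(blobs((hsv[...,1]>110)&(hsv[...,2]>50),60))
for n in("top","side"):
    c=env.read_camera(n); cv2.imwrite(f"pics/{n}7.png",c["color"][:,:,::-1]); np.savez(f"{n}7.npz",**c)
```

```text
[ 0.49340366 -0.08296711  0.19831418] [ 0.62  0.25 -0.59  1.91  0.16  1.03 -0.13]
[([538.5, 52.3], [516, 42, 44, 21, 873]), ([277.8, 162.6], [221, 106, 114, 114, 10097]), ([523.5, 287.6], [485, 247, 75, 89, 4403]), ([197.2, 354.8], [190, 321, 19, 68, 677]), ([366.7, 354.9], [356, 321, 19, 68, 699]), ([505.9, 392.3], [490, 371, 36, 49, 813]), ([333.6, 414.5], [119, 406, 361, 14, 3016])]
```

Run:
```python
from h import *
import pickle
s,c=pickle.load(open("w7.pkl","rb"))
hsv=cv2.cvtColor(c["color"],cv2.COLOR_RGB2HSV).astype(int); r=hsv[106:220,221:335]
print("hue pct",np.percentile(r[...,0],[5,25,50,75,90,97]))
for th in (16,18):
    m=np.zeros(hsv.shape[:2],bool); m[106:220,221:335]=(r[...,0]>=th)&(r[...,1]>80)&(r[...,2]>60)
    for b in blobs(m,80): print(th,b,plane(c,b[0],.046).round(4))
m=((hsv[...,1]>110)&(hsv[...,2]>50)).astype(np.uint8)[:230,:400]
k=max(cv2.findContours(m,0,cv2.CHAIN_APPROX_NONE)[0],key=cv2.contourArea); e=cv2.fitEllipse(cv2.convexHull(k)); print("flange",e,plane(c,e[0],.006))
t,sd=[dict(np.load(n+"7.npz")) for n in("top","side")]
for n,cc,box in(("top",t,(115,190,182,255)),("side",sd,(210,125,268,178))):
    h=cv2.cvtColor(cc["color"],cv2.COLOR_RGB2HSV); x0,y0,x1,y1=box
    m=np.zeros(h.shape[:2],bool); m[y0:y1,x0:x1]=((h[...,1]<50)&(h[...,2]>125))[y0:y1,x0:x1]; print(n,blobs(m,30))
    m[:]=0; m[y0:y1,x0:x1]=((h[...,1]>80)&(h[...,2]<130))[y0:y1,x0:x1]; print(n,"knob",blobs(m,10))
```

```text
hue pct [12. 13. 14. 14. 17. 20.]
16 ([303.8, 154.6], [292, 142, 25, 26, 526]) [ 0.5187 -0.0414  0.046 ]
16 ([252.7, 157.7], [240, 145, 26, 26, 536]) [ 0.4677 -0.04    0.046 ]
16 ([281.2, 195.6], [269, 181, 25, 29, 518]) [ 0.4926 -0.0811  0.046 ]
18 ([304.0, 155.0], [293, 143, 23, 25, 449]) [ 0.5188 -0.0418  0.046 ]
18 ([252.1, 158.3], [241, 147, 24, 24, 441]) [ 0.4671 -0.0406  0.046 ]
18 ([281.2, 197.0], [270, 186, 23, 23, 392]) [ 0.4925 -0.0826  0.046 ]
flange ((277.7635192871094, 162.6021270751953), (113.05726623535156, 113.60116577148438), 144.71728515625) [ 0.491261   -0.05237212  0.006     ]
top [([146.9, 221.4], [117, 190, 61, 65, 2699]), ([175.4, 250.0], [167, 245, 15, 10, 59])]
top knob [([144.9, 221.1], [137, 216, 17, 11, 141])]
side [([245.2, 150.9], [235, 136, 18, 26, 239]), ([221.0, 150.2], [215, 141, 13, 19, 154])]
side knob [([230.3, 127.5], [218, 125, 32, 7, 76]), ([237.5, 141.3], [234, 137, 8, 9, 50])]
```

All three wells hold a pellet, with tops at plausible positions and 48–51 mm apart. The base centre is at about (0.493,-0.054). Next, the lids.

Request:
{"name": "creep_tool", "arguments": {
  "rows": [
    [0.0417,0.0022,0,0],
    [0.0417,0.0022,0,0],
    [0.0417,0.0022,0,0],
    [0.0417,0.0022,0,0],
    [0.0417,0.0022,0,0],
    [0.0417,0.0022,0,0],
    [0,0,0,0],
    [0,0,0,0]
  ],
  "finger_gap": 0.5
}}

```text
time_s: 12.4
eef_pos: [0.5275, 0.1661, 0.1961]
ee_rot: [-0.001, 0.737, 0.676, -0.001]
force: [0.4, -1.1, -1.0]
grip_width: 0.501
grip_force: 0.0
```

Run:
```python
from station import env
from h import *
import pickle
s,c=wrist(env,"w8"); pickle.dump((s,c),open("w8.pkl","wb"))
print(s["eef_pos"],s["joint_pos"].round(2))
h=cv2.cvtColor(c["color"],cv2.COLOR_RGB2HSV)
m=(h[...,1]>70)&(h[...,2]>25);m[:60]=0;m[300:]=0;m[:,:190]=0;m[:,380:]=0
for b in blobs(m,40): print("wood",b,plane(c,b[0],.095).round(4))
m=(h[...,2]>175)&(h[...,1]<60); m[310:]=0
for b in blobs(m,200): print("white",b)
```

```text
[0.52750454 0.16613201 0.19610609] [ 0.19  0.37 -0.69  1.79  0.26  1.08 -0.67]
wood ([283.4, 191.6], [270, 175, 28, 36, 748]) [0.5296 0.1835 0.095 ]
white ([229.0, 47.8], [210, 27, 44, 37, 470])
white ([374.2, 71.7], [347, 49, 46, 46, 500])
white ([258.3, 69.1], [246, 57, 27, 25, 253])
white ([212.5, 75.0], [204, 59, 20, 30, 208])
white ([235.7, 83.7], [222, 64, 30, 43, 394])
white ([286.0, 189.8], [82, 88, 427, 213, 23617])
white ([216.2, 116.5], [195, 103, 43, 31, 268])
white ([120.2, 241.0], [107, 224, 32, 39, 308])
white ([100.6, 257.9], [83, 243, 29, 27, 220])
white ([453.3, 281.8], [436, 266, 41, 34, 966])
```

View pics/w8.png

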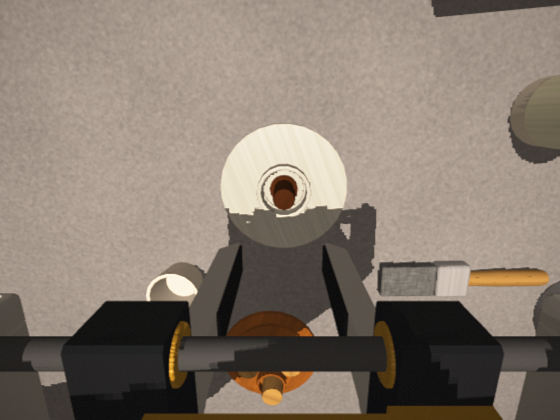

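The lids are in view: the outer disc is centred at about (284,186), spanning x 221–347 and y 124–248. The knob's top face is at about (284,198.5), and the collar ring is around it.

Run:
```python
from h import *
import pickle
s,c=pickle.load(open("w8.pkl","rb"))
print("knob",plane(c,(284,198.5),.095),"plate",plane(c,(284,186),.05),plane(c,(347,186),.05)-plane(c,(221,186),.05))
g=cv2.cvtColor(c["color"],cv2.COLOR_RGB2HSV)
sub=g[170:220,265:305]; print(g[170:220:2,284].tolist())
t=dict(np.load("top7.npz")); sd=dict(np.load("side7.npz"))
print(tri((c,(284,198.5)),(sd,(237.5,136.0))), tri((c,(284,198.5)),(t,(140.1,220.5))))
k=plane(c,(284,198.5),.095); print("togo",togo(s,[k[0],k[1],.072]))
```

```text
knob [0.52956199 0.17735525 0.095     ] plate [0.52985241 0.17919425 0.05      ] [ 0.12567754 -0.01063939  0.        ]
[[20, 38, 230], [22, 31, 240], [19, 45, 227], [10, 199, 87], [11, 212, 90], [11, 193, 49], [11, 179, 40], [11, 196, 39], [11, 179, 40], [10, 180, 44], [11, 197, 92], [11, 203, 93], [11, 204, 95], [11, 200, 92], [11, 202, 91], [12, 205, 87], [11, 198, 90], [10, 202, 86], [11, 198, 85], [11, 203, 84], [15, 71, 101], [18, 49, 114], [17, 50, 138], [18, 43, 227], [17, 48, 100]]
(array([0.53045362, 0.17480651, 0.08528952]), np.float64(0.0010746753469225343)) (array([0.52904836, 0.17726397, 0.09442487]), np.float64(0.0005060339709912733))
togo [0.01136733 0.0013931  0.12410221]
```

Request:
{"name": "creep_tool", "arguments": {
  "rows": [
    [0.0107,0.0013,0.03,0],
    [0,0,0.04,0],
    [0,0,0.03,0],
    [0,0,0.022,0],
    [0,0,0,0],
    [0,0,0,0]
  ]
}}

```text
time_s: 13.05
eef_pos: [0.5306, 0.1751, 0.0758]
ee_rot: [-0.0, 0.738, 0.675, -0.0]
force: [1.0, 0.4, 1.0]
grip_width: 0.503
grip_force: 0.0
```

Request:
{"name": "creep_tool", "arguments": {
  "rows": [
    [0,0,0,0],
    [0,0,0,0],
    [0,0,0,0],
    [0,0,0,0],
    [0,0,0,0]
  ],
  "finger_gap": 0.1,
  "force": 40
}}

```text
time_s: 13.55
eef_pos: [0.5303, 0.176, 0.0757]
ee_rot: [-0.0, 0.737, 0.675, -0.0]
force: [-4.1, -0.8, 5.6]
grip_width: 0.202
grip_force: 40.0
```

Request:
{"name": "creep_tool", "arguments": {
  "rows": [
    [0,0,-0.01,0],
    [0,0,-0.02,0],
    [0,0,-0.03,0],
    [0,0,-0.03,0],
    [0,0,0,0],
    [0,0,0,0],
    [0,0,0,0]
  ]
}}

```text
time_s: 14.25
eef_pos: [0.53, 0.1756, 0.1647]
ee_rot: [-0.0, 0.738, 0.675, -0.001]
force: [-0.7, -0.5, -2.2]
grip_width: 0.206
grip_force: 40.0
```

Run:
```python
from station import env
from h import *
import pickle
s,c=wrist(env,"w9"); pickle.dump((s,c),open("w9.pkl","wb")); z=s["eef_pos"][2]
h=cv2.cvtColor(c["color"],cv2.COLOR_RGB2HSV)
m=(h[...,1]>100)&(h[...,2]>25);m[:150]=0;m[300:]=0;m[:,:240]=0;m[:,330:]=0
for b in blobs(m,40): print("wood",b)
col=h[150:320,284]; print([(150+i,int(v[1]),int(v[2])) for i,v in enumerate(col) if v[1]>100][::4])
# plate outline: grey disc
d=z-.0757
for r in(130,140,150,160,170): print(r,h[r,150:420:10,2].tolist())
```

```text
wood ([281.6, 253.0], [261, 221, 42, 67, 2123])
[(221, 132, 56), (225, 196, 87), (229, 180, 44), (233, 184, 36), (237, 198, 36), (241, 195, 38), (245, 212, 36), (249, 162, 30), (253, 196, 30), (257, 188, 34), (261, 182, 35), (265, 193, 33), (269, 193, 33), (273, 201, 33), (277, 201, 33), (281, 189, 31), (285, 183, 32)]
130 [174, 171, 166, 170, 165, 157, 170, 171, 166, 169, 172, 155, 169, 165, 162, 158, 163, 166, 164, 168, 167, 165, 169, 170, 170, 173, 167]
140 [165, 167, 167, 172, 167, 161, 164, 166, 163, 164, 165, 167, 172, 161, 167, 164, 163, 158, 158, 165, 167, 169, 159, 173, 172, 170, 170]
150 [164, 163, 168, 170, 162, 169, 162, 167, 164, 157, 203, 237, 232, 238, 231, 236, 213, 164, 169, 172, 170, 172, 171, 166, 173, 171, 167]
160 [166, 175, 170, 171, 168, 167, 171, 163, 233, 237, 230, 237, 237, 236, 232, 237, 232, 235, 229, 161, 168, 170, 176, 174, 165, 171, 171]
170 [166, 171, 171, 166, 174, 171, 163, 230, 232, 229, 234, 234, 232, 231, 231, 230, 234, 233, 228, 232, 163, 170, 165, 171, 176, 169, 167]
```

Run:
```python
from h import *
import pickle
s,c=pickle.load(open("w9.pkl","rb"))
I=np.linalg.inv(c["tool_from_camera"])
for x in(-.011,-.01,-.009,-.008): 
    q=I@np.r_[x,0,-.0193,1]; print(x,q[1]/q[2]*c["fy"]+c["cy"])
print(togo(s,[.4932,-.0540,s["eef_pos"][2]]))
```

```text
-0.011 291.9674548536838
-0.01 290.3052100149644
-0.009 288.63784126287646
-0.008 286.96532486895177
[-2.31931739e-01 -1.64630673e-02  1.36097248e-04]
```

Run:
```python
from h import *
import pickle
def fl(c,box,th=90):
    x0,y0,x1,y1=box; h=cv2.cvtColor(c["color"],cv2.COLOR_RGB2HSV); m=((h[...,1]>th)&(h[...,2]>45)).astype(np.uint8)
    mm=np.zeros_like(m); mm[y0:y1,x0:x1]=m[y0:y1,x0:x1]
    k=max(cv2.findContours(mm,0,cv2.CHAIN_APPROX_NONE)[0],key=cv2.contourArea); return k[:,0].astype(float)
V={"top":(dict(np.load("top0.npz")),(215,205,295,275)),"side":(dict(np.load("side0.npz")),(215,190,285,250)),"top7":(dict(np.load("top7.npz")),(215,205,295,275))}
for n,b in(("w2",(130,75,265,210)),("w7",(215,100,345,225))): V[n]=(pickle.load(open(n+".pkl","rb"))[1],b)
for n,(c,b) in V.items():
    k=fl(c,b); o=[]
    for z in(.008,.0):
        P=np.array([plane(c,p,z)[:2] for p in k]).astype(np.float32); (x,y),r=cv2.minEnclosingCircle(P)
        e=cv2.fitEllipse(P); o.append((np.round((x,y),4).tolist(),round(r,4),np.round(e[0],4).tolist(),np.round(e[1],3).tolist()))
    print(n,o)
# raised-disc/wells check: pellet tops in w7 fit with 28 mm circle
```

```text
top [([0.4908, -0.0566], 0.0642, [0.4908, -0.0566], [0.126, 0.126]), ([0.4907, -0.0563], 0.0647, [0.4907, -0.0563], [0.127, 0.128])]
side [([0.4911, -0.0563], 0.0666, [0.4925, -0.0566], [0.125, 0.129]), ([0.4923, -0.0499], 0.0673, [0.4936, -0.0501], [0.127, 0.13])]
top7 [([0.494, -0.0577], 0.1211, [0.494, -0.0588], [0.172, 0.2]), ([0.494, -0.0574], 0.1222, [0.4939, -0.0586], [0.174, 0.202])]
w2 [([0.4914, -0.0566], 0.0641, [0.4915, -0.0564], [0.126, 0.127]), ([0.4901, -0.0549], 0.0654, [0.4902, -0.0547], [0.128, 0.129])]
w7 [([0.4913, -0.0553], 0.0639, [0.4911, -0.055], [0.126, 0.126]), ([0.4911, -0.0564], 0.0653, [0.4909, -0.0561], [0.129, 0.129])]
```

The rectified circle fits from the top, side, w2 and w7 views agree on a base centre of (0.491,-0.056). I'll carry the lids there slowly.

Request:
{"name": "creep_tool", "arguments": {
  "rows": [
    [-0.015,-0.001,0,0],
    [-0.03,-0.0023,0,0],
    [-0.035,-0.0027,0,0],
    [-0.04,-0.003,0,0],
    [-0.04,-0.003,0,0],
    [-0.035,-0.0027,0,0],
    [-0.025,-0.002,0,0],
    [-0.0155,-0.0014,0,0]
  ]
}}

```text
time_s: 15.1
eef_pos: [0.4906, -0.06, 0.1649]
ee_rot: [-0.0, 0.738, 0.674, -0.001]
force: [0.2, 0.3, -3.0]
grip_width: 0.203
grip_force: 40.0
```

Request:
{"name": "creep_tool", "arguments": {
  "rows": [
    [0,0,0.02,0],
    [0,0,0.02,0],
    [0,0,0,0],
    [0,0,0,0],
    [0,0,0,0]
  ]
}}

```text
time_s: 15.6
eef_pos: [0.4921, -0.0571, 0.1262]
ee_rot: [0.0, 0.737, 0.675, 0.0]
force: [-0.4, 0.2, -3.8]
grip_width: 0.203
grip_force: 40.0
```

Run:
```python
from station import env
from h import *
s=env.read_state(); print(togo(s,[.4912,-.0574,.085]))
for n in("top","side"):
    c=env.read_camera(n); np.savez(n+"9.npz",**c); cv2.imwrite(f"pics/{n}9.png",c["color"][:,:,::-1])
```

```text
[-0.00037845 -0.00087131  0.04122214]
```

Request:
{"name": "creep_tool", "arguments": {
  "rows": [
    [-0.0004,-0.0008,0,0],
    [0,0,0.01,0],
    [0,0,0.01,0],
    [0,0,0.009,0],
    [0,0,0,0],
    [0,0,0,0]
  ]
}}

```text
time_s: 16.3
eef_pos: [0.4907, -0.0572, 0.0961]
ee_rot: [-0.0, 0.737, 0.675, -0.0]
force: [0.2, 0.2, -1.7]
grip_width: 0.206
grip_force: 40.0
```

Request:
{"name": "creep_tool", "arguments": {
  "rows": [
    [0,0,0.004,0],
    [0,0,0.004,0],
    [0,0,0,0],
    [0,0,0,0]
  ]
}}

```text
time_s: 16.7
eef_pos: [0.4909, -0.0573, 0.0884]
ee_rot: [-0.0, 0.738, 0.675, 0.0]
force: [0.5, -0.5, -2.4]
grip_width: 0.2
grip_force: 40.0
```

The lid's edge is now below the disc top with no contact force, so it is going over the disc. I'll lower it to the flange.

Request:
{"name": "creep_tool", "arguments": {
  "rows": [
    [0,0,0.002,0],
    [0,0,0.002,0],
    [0,0,0,0],
    [0,0,0,0]
  ]
}}

```text
time_s: 17.1
eef_pos: [0.4909, -0.0573, 0.0844]
ee_rot: [-0.0, 0.738, 0.675, -0.0]
force: [0.4, -0.2, -2.7]
grip_width: 0.204
grip_force: 40.0
```

Request:
{"name": "creep_tool", "arguments": {
  "rows": [
    [0,0,0.001,0],
    [0,0,0,0],
    [0,0,0,0]
  ]
}}

```text
time_s: 17.4
eef_pos: [0.4907, -0.0573, 0.0837]
ee_rot: [-0.0, 0.738, 0.675, -0.0]
force: [-3.0, 1.0, 5.8]
grip_width: 0.203
grip_force: 40.0
```

It made contact exactly at the expected seating height. I'll release and rise.

Request:
{"name": "creep_tool", "arguments": {
  "rows": [
    [0,0,0,0],
    [0,0,0,0],
    [0,0,0,0],
    [0,0,0,0]
  ],
  "finger_gap": 0.45
}}

```text
time_s: 17.8
eef_pos: [0.491, -0.0574, 0.0835]
ee_rot: [0.0, 0.738, 0.675, 0.0]
force: [0.9, 0.2, 0.1]
grip_width: 0.447
grip_force: 0.0
```

Request:
{"name": "creep_tool", "arguments": {
  "rows": [
    [0,0,-0.02,0],
    [0,0,-0.04,0],
    [0,0,-0.05,0],
    [0,0,0,0],
    [0,0,0,0],
    [0,0,0,0]
  ]
}}

```text
time_s: 18.4
eef_pos: [0.4904, -0.0575, 0.1926]
ee_rot: [-0.0, 0.738, 0.675, -0.0]
force: [0.0, 0.2, 0.9]
grip_width: 0.45
grip_force: 0.0
```

Run:
```python
from station import env
from h import *
import pickle
s,c=wrist(env,"w10"); pickle.dump((s,c),open("w10.pkl","wb")); print(s["eef_pos"])
h=cv2.cvtColor(c["color"],cv2.COLOR_RGB2HSV)
m=(h[...,1]>100)&(h[...,2]>25);m[:100]=0;m[300:]=0;m[:,:240]=0;m[:,330:]=0
for b in blobs(m,40): print("wood",b,plane(c,b[0],.095).round(4))
for n in("top","side"):
    cc=env.read_camera(n); np.savez(n+"10.npz",**cc); cv2.imwrite(f"pics/{n}10.png",cc["color"][:,:,::-1])
# sample the plate's extents along the row/col through axis
g=h[...,2].astype(int)
for r in range(110,250,12): print(r,g[r,190:380:6].tolist())
```

```text
[ 0.49038408 -0.05748785  0.19261783]
wood ([292.5, 138.5], [245, 130, 85, 29, 416]) [0.5039 0.0043 0.095 ]
wood ([281.7, 204.6], [268, 187, 28, 37, 796]) [ 0.4902 -0.0507  0.095 ]
110 [100, 71, 75, 75, 180, 177, 180, 182, 187, 181, 176, 176, 180, 181, 180, 177, 180, 173, 171, 180, 183, 173, 181, 179, 181, 178, 172, 178, 166, 172, 176, 181]
122 [71, 155, 183, 180, 188, 188, 186, 185, 181, 180, 182, 188, 177, 192, 181, 181, 178, 174, 182, 168, 175, 168, 172, 182, 181, 178, 174, 174, 166, 175, 179, 175]
134 [178, 180, 178, 183, 180, 181, 180, 184, 186, 177, 183, 184, 166, 214, 219, 201, 201, 200, 192, 152, 175, 177, 173, 175, 181, 169, 175, 174, 181, 175, 178, 176]
146 [177, 182, 178, 178, 177, 183, 177, 182, 182, 144, 240, 244, 240, 243, 242, 243, 238, 244, 241, 243, 240, 180, 166, 177, 178, 180, 168, 182, 174, 17
[... 595 characters left out ...]
91, 208, 148, 236, 237, 239, 236, 237, 239, 170, 174, 173, 166, 171, 172]
206 [177, 175, 182, 173, 166, 234, 237, 233, 234, 236, 233, 197, 236, 213, 68, 96, 95, 30, 232, 207, 234, 237, 234, 239, 233, 237, 179, 175, 176, 65, 144, 180]
218 [181, 175, 173, 177, 182, 103, 104, 104, 101, 101, 105, 105, 90, 101, 90, 88, 89, 83, 89, 104, 106, 104, 107, 108, 107, 103, 70, 76, 74, 69, 72, 81]
230 [181, 181, 174, 178, 175, 181, 102, 103, 106, 104, 104, 107, 102, 101, 106, 110, 110, 103, 108, 102, 104, 102, 101, 108, 109, 71, 67, 70, 71, 69, 70, 150]
242 [172, 175, 179, 175, 181, 184, 181, 77, 104, 104, 103, 105, 105, 104, 105, 102, 104, 104, 107, 104, 100, 105, 98, 81, 72, 68, 73, 77, 72, 74, 71, 189]
```

Run:
```python
from h import *
import pickle
from scipy.optimize import least_squares
s,c=pickle.load(open("w10.pkl","rb"))
h=cv2.cvtColor(c["color"],cv2.COLOR_RGB2HSV).astype(int)
def edge(img,r0,r1):
    P=[]
    for r in range(r0,r1,2):
        x=np.where(img[r,190:380])[0]+190
        if len(x)>20: P+=[(x.min()-.5,r),(x.max()+.5,r)]
    return P
def fit(P,z,R=None):
    Q=np.array([plane(c,p,z)[:2] for p in P]); 
    o=least_squares(lambda v:np.hypot(*(Q-v[:2]).T)-v[2],[.49,-.05,.06],loss="soft_l1",f_scale=.0005); return o.x.round(4),np.abs(o.fun).mean().round(5)
P=edge(h[...,2]>212,142,212); print("plate",fit(P,.058))
k=plane(c,(281.8,212),.103); print("knob",k, togo(s,k), "px scale",plane(c,(294,212),.103)[0]-plane(c,(282,212),.103)[0])
```

```text
plate (array([ 0.4877, -0.0582,  0.0631]), np.float64(0.00066))
knob [ 0.48992723 -0.05500387  0.103     ] [ 0.00243197 -0.0005648   0.08961864] px scale 0.010105202814363057
```

The lids are seated: the plate fits at z=0.058, the knob is at about (0.490,-0.055) and the outer lid's centre at about (0.488,-0.058), both within the play. I'll grasp the collar.

Request:
{"name": "creep_tool", "arguments": {
  "rows": [
    [0,-0.001,0.01,0],
    [0,0,0.03,0],
    [0,0,0.03,0],
    [0,0,0.03,0],
    [0,0,0.02,0],
    [0,0,0.01,0],
    [0,0,0,0],
    [0,0,0,0]
  ],
  "finger_gap": 0.75
}}

```text
time_s: 19.35
eef_pos: [0.4902, -0.0571, 0.0639]
ee_rot: [0.0, 0.737, 0.675, 0.0]
force: [0.3, 0.3, 0.2]
grip_width: 0.75
grip_force: 0.0
```

Request:
{"name": "creep_tool", "arguments": {
  "rows": [
    [0,0,0.001,0],
    [0,0,0,0],
    [0,0,0,0],
    [0,0,0,0],
    [0,0,0,0],
    [0,0,0,0]
  ],
  "finger_gap": 0.4,
  "force": 25
}}

```text
time_s: 19.95
eef_pos: [0.4901, -0.0574, 0.063]
ee_rot: [0.0, 0.738, 0.675, 0.0]
force: [-2.7, -1.2, 6.9]
grip_width: 0.552
grip_force: 25.0
```

The grip width is 52 mm, matching the collar. I'll lift straight up.

Request:
{"name": "creep_tool", "arguments": {
  "rows": [
    [0,0,-0.003,0],
    [0,0,-0.006,0],
    [0,0,-0.01,0],
    [0,0,-0.01,0],
    [0,0,-0.015,0],
    [0,0,0,0]
  ]
}}

```text
time_s: 20.55
eef_pos: [0.491, -0.0574, 0.1085]
ee_rot: [0.001, 0.738, 0.675, 0.001]
force: [-0.1, -0.3, -1.3]
grip_width: 0.548
grip_force: 25.0
```

Request:
{"name": "creep_tool", "arguments": {
  "rows": [
    [0,0,-0.025,0],
    [0,0,-0.03,0],
    [0,0,-0.025,0],
    [0,0,-0.01,0],
    [0,0,0,0],
    [0,0,0,0],
    [0,0,0,0]
  ]
}}

```text
time_s: 21.25
eef_pos: [0.4893, -0.0573, 0.1951]
ee_rot: [-0.001, 0.738, 0.675, -0.0]
force: [-0.2, -0.0, -0.6]
grip_width: 0.553
grip_force: 25.0
```

Run:
```python
from station import env
from h import *
for n in("top","side","wrist"):
    cc=env.read_camera(n); cv2.imwrite(f"pics/{n}11.png",cc["color"][:,:,::-1]); np.savez(n+"11.npz",**cc)
c=dict(np.load("side11.npz")); h=cv2.cvtColor(c["color"],cv2.COLOR_RGB2HSV)
m=np.zeros(h.shape[:2],bool); m[60:260,170:320]=((h[...,1]<60)&(h[...,2]>135))[60:260,170:320]; print("pale",blobs(m,60))
m[:]=0; m[60:260,170:320]=((h[...,1]>100))[60:260,170:320]; print("wood",blobs(m,15))
def proj(p):
    q=np.linalg.inv(c["extrinsics"])@np.r_[p,1]; return (q[0]/q[2]*c["fx"]+c["cx"]).round(),(q[1]/q[2]*c["fy"]+c["cy"]).round()
print("inner plate ctr",proj([.491,-.056,.055]),"knob top",proj([.491,-.056,.103]),"outer skirt",proj([.49,-.057,.145]),"rim of base near",proj([.491,-.056,.004]))
for x in (245,250): print(x,[(r,h[r,x].tolist()) for r in range(110,250,4)])
```

```text
pale [([289.7, 71.7], [260, 60, 60, 24, 730]), ([196.1, 76.1], [187, 69, 19, 13, 99]), ([238.8, 150.6], [227, 147, 25, 12, 166]), ([216.7, 161.4], [211, 154, 11, 13, 90]), ([197.8, 186.7], [186, 178, 24, 18, 102]), ([227.0, 203.2], [222, 196, 16, 20, 87])]
wood [([174.5, 60.3], [170, 60, 12, 2, 18]), ([253.6, 104.5], [248, 102, 12, 6, 59]), ([227.8, 119.6], [210, 116, 42, 8, 79]), ([246.0, 204.9], [241, 197, 11, 16, 123]), ([252.3, 232.9], [223, 211, 52, 32, 211])]
inner plate ctr (np.float64(246.0), np.float64(208.0)) knob top (np.float64(245.0), np.float64(194.0)) outer skirt (np.float64(243.0), np.float64(182.0)) rim of base near (np.float64(248.0), np.float64(222.0))
245 [(110, [15, 27, 76]), (114, [0, 11, 24]), (118, [17, 50, 102]), (122, [12, 21, 121]), (126, [15, 12, 42]), (130, [12, 22, 1
[... 673 characters left out ...]
 (118, [18, 26, 49]), (122, [13, 22, 82]), (126, [150, 7, 38]), (130, [14, 24, 119]), (134, [11, 21, 96]), (138, [12, 22, 116]), (142, [9, 22, 118]), (146, [12, 21, 119]), (150, [19, 30, 161]), (154, [18, 28, 110]), (158, [19, 28, 74]), (162, [17, 25, 71]), (166, [17, 24, 74]), (170, [17, 24, 73]), (174, [17, 23, 77]), (178, [17, 30, 77]), (182, [15, 26, 78]), (186, [19, 26, 77]), (190, [19, 27, 75]), (194, [17, 24, 74]), (198, [17, 25, 70]), (202, [13, 36, 63]), (206, [11, 120, 34]), (210, [9, 102, 35]), (214, [17, 23, 76]), (218, [20, 29, 79]), (222, [18, 22, 59]), (226, [19, 26, 77]), (230, [19, 27, 75]), (234, [17, 24, 74]), (238, [19, 27, 75]), (242, [13, 138, 59]), (246, [12, 21, 60])]
```

The side camera shows the knob at about (246,205), where a seated inner lid puts it. The outer lid has been lifted 132 mm and is held at the 52 mm collar width.

Request:
{"name": "creep_tool", "arguments": {
  "rows": [
    [0,0,0,0],
    [0,0,0,0],
    [0,0,0,0]
  ]
}}

```text
time_s: 21.7
eef_pos: [0.4899, -0.0573, 0.1964]
ee_rot: [-0.0, 0.738, 0.675, -0.0]
force: [-0.6, -0.5, -0.6]
grip_width: 0.549
grip_force: 25.0
```

```bash
python3 -c "
from station import env
print(env.sign_off())"
```

```text
the job is handed in; nothing more can be done
None
```

I handed the job in at 21.7 s (no verdict was returned): each well holds a pellet, the inner lid is seated on the base, and the outer lid is held up by its collar, its lower edge about 60 mm above the knob's top.

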